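# Centre the wobbly sufuria on the jiko's simmer plate

## Robot

A 6-joint arm with a two-finger parallel gripper is mounted at the origin on the work surface. World frame = base frame: x ahead of the robot, y to its left, z up, the work surface at z = 0. Lengths are in m, angles in rad, forces in N, time in s.
With the tool pointing down it reaches from about 0.3 to 0.75 m from the base axis. Payload 8.5 kg.
Tool frame: the origin (TCP) lies on the centre line of the jaws, within the pads' length; the fingertips stand 8 mm ahead of it and the grasp point (between the pads) lies 11 mm behind it (ctrl.tip_extent is the z of the fingertips in the tool frame, in m); z points along the fingers, y is the line along which they close (so a half turn about z gives the same grasp; the last joint's range is limited). The gripper opens to 88 mm and grips with 3 to 60 N. Pads are 18 mm wide; open, the fingers measure 123 mm over their backs; the gripper's body (75 mm by 187 mm) begins 45 mm behind the grasp point.
Start: joints at [0.943, 0.381, 1.297, -0, 1.464, -0.215], TCP at [0.221, 0.504, 0.247] pointing down, gripper open.
Joint ranges: [-3.11, 3.11], [-0.89, 2.33], [0.22, 2.48], [-1.42, 4.56], [0.17, 2.85], [-2.88, 2.88]. Speed limits (rad/s): [2.39, 2.39, 3.14, 3.14, 3.14, 3.14].

## Interface

Orientations are given as a unit quaternion [x, y, z, w].
In Python, from cell import ctrl gives the robot as it stands.
- The arm moves only by the tool send_rows, never from a script. Its argument "commands" is one flat list of numbers, 4 for each row, row after row: the shift along the tool's x, y, z in mm, then the turn about the tool's z in rad. A call has 1 to 10 rows; each row shifts and turns the commanded pose from where the row before left it, along the tool's axes as they then stand; what a row does not reach is not made up. A row lasts 1/12 s, in which the tool goes at most 41.7 mm and 7.16 degrees, less where a joint would pass 70% of its speed; a pose out of reach is approached as far as the arm can. A call with a gripper value outside its range is refused whole. "jaw" is the finger opening in mm, from 0 to 88.1, set as the call begins (left out, the last holds). The fingers move at their own pace and stop on an object; "squeeze" is the grip in N (left out, the last holds). Time passes only in rows, so rows that do not move let the fingers close. It gives the time, the measured TCP pose, the force, the opening and the grip force at its end, in the units of the state.
- ctrl.get_state(): the state, without advancing time (a new reading comes with each control period).
- ctrl.snapshot(name): name is "side" or "top" or "wrist"; returns the picture (480x640x3 uint8, red, green, blue); there is no depth.
- ctrl.camera_info(name): a dict with "K" (3x3 intrinsics, pixels), "dist_coeffs" ([k1, k2, p1, p2, k3] as OpenCV has them; the pictures are not rectified), "rvec" (rotation vector, rad) and "tvec" (3), from world to camera coordinates, as OpenCV has them. Camera axes: x right, y down, z forward; pixel columns grow to the right and rows downward; lengths in m; the calibration is good to about 2 mm. A picture is of the moment at which its call begins: read the wrist's pose just before it. camera_info takes no time and is no camera call; for the wrist camera it gives the pose at the moment of the call.
- ctrl.sign_off(): hands the job in; it is judged then, once.
The state is a dict: "time_s": time; "qpos": joint angles; "dq": joint speeds; "joint_torque": joint torques, N m; "tcp_pos": TCP position; "orientation": TCP orientation; "force": force on the tool from outside, world axes, zero at the start; "wrist_torque": the same for the moment, N m; "grip_width": finger opening in m; "gripper_force": force on a finger pad.
Only numpy, scipy, OpenCV 4.12 (cv2) and the standard library are available. Lean on these libraries where they do the work, as an engineer would, in place of code of your own. Each camera call takes 0.05 s, during which the arm holds its last target. There are 200 camera calls.

## Task

The tall, narrow, wobbly sufuria on the jiko stands off to one side and hangs over its round simmer plate. Nudge it sideways with light taps of the fingertips until it stands centred on the plate, with the plate's edge showing evenly all round. Do not grip, lift or tip it or knock it off, tap lightly, and leave the bowl, paddle and mug alone.

Things in the scene. Friction and masses are not known exactly. Their poses are not given: they have to be found in the camera images.
- sufuria: tall narrow open aluminium pot, no handles, 0.2-0.45 kg, 85 mm high; wall radius 40 mm at 8 mm up, 41 mm (widest) at 30 mm, 37.5 mm at the top. Only a flat foot 18 mm across bears; the bottom rises 3 mm from it to the wall, so it can rock up to 6 degrees, then settles back. Slides at 1 to 5 N; over 15 N is too rough. Starts 18-32 mm off centre. Origin: centre of foot's underside, z up
- plate_top (a point): centre of the top face of the round iron simmer plate, 96 mm across, 10 mm thick, that is fixed level on top of the jiko with its top 175 mm above the table; the sufuria stands on it. Does not move
- jiko: charcoal stove, fixed sheet metal hourglass: 170 mm across at the foot, 124 mm at the waist (70 mm up), 200 mm at the rim (146 mm up), clay lip to 152 mm, above it the plate. Wire handles reach 121 mm from the axis along its +y and -y, 125 mm up; a vent door low on its -x side stands ajar, not used. Origin: centre of its underside
- bowl: orange melamine bowl, 150 mm across, 60 mm high, loose on the table, to be left alone; origin at the centre of its underside
- paddle: flat wooden cooking paddle, 300 mm long, 55 mm wide at the blade, 12 mm thick, lying loose on the table along its x (blade to +x), to be left alone; origin 160 mm from the handle's end, at its underside
- mug: white mug, 76 mm across, 80 mm high, loose on the table, to be left alone; origin at the centre of its underside
Things that resemble listed ones, but are neither listed nor needed, are in the scene too. Leave any green or turquoise look-alike of the sufuria alone.

How it is judged:
At the end, for the whole second after the job is handed in: The sufuria stands upright and at rest on its foot on the simmer plate (tilt under 0.05 rad, foot within 4 mm of the plate's top), its axis within 8 mm of the plate's centre (horizontal distance between sufuria and plate_top below 0.008 m and angle between sufuria's own z axis and vertical below 0.05 rad and z of sufuria in the frame of plate_top between -0.004 and 0.004 m and linear speed of sufuria below 0.02 m/s and angular speed of sufuria below 0.3 rad/s); the robot touches nothing.
It fails at once if the sufuria is lifted (its foot's centre more than 12 mm above the plate) (z of sufuria in the frame of plate_top above 0.012 m).
It fails at once if the sufuria is tipped (over 0.25 rad) (angle between sufuria's own z axis and vertical above 0.25 rad).
It fails at once if the sufuria is knocked off the plate (z of sufuria in the frame of plate_top below -0.012 m).
It fails at once if the sufuria is hit hard or pinched (over 15 N from the robot) (contact force between any of the fingers, the arm and sufuria above 15 N).
It fails at once if the bowl, paddle or mug is moved by more than 15 mm (distance of any of bowl, paddle, mug from where it was at the start of the episode above 0.015 m).
It also fails if it takes over 48 s, if anything falls off the work surface, if the arm or the gripper's body presses on something with over 40 N, if the wrist force passes 120 N, or if a joint passes its speed limit or range.

## Working session

There is one attempt and no reset: what is moved stays moved. The work goes in short steps, Python scripts to look and compute and a tool call to move; the robot and the scene stay as the last step left them, time stands still between calls to the robot, and variables do not carry over. Pictures are saved under pics/ and viewed, at most 10 in all, crops included, and the job is handed in when it is done.

Besides the shell and the picture viewer there is one more tool, called after "Request:" by a JSON object that holds its "name" and its "arguments". send_rows: Moves the arm, as the interface text tells. Its arguments: {"type":"object","properties":{"commands":{"type":"array","items":{"type":"number"}},"jaw":{"type":"number"},"squeeze":{"type":"number"}},"required":["commands"]}

```bash
mkdir -p pics; ls
python3 - <<'E'
from cell import ctrl
import cv2,numpy as np
for n in("top","side"):
    im=ctrl.snapshot(n); cv2.imwrite(f"pics/{n}0.png",im[...,::-1])
    c=ctrl.camera_info(n); R=cv2.Rodrigues(np.array(c["rvec"]))[0]
    print(n,np.round(c["K"],1).tolist(),c["dist_coeffs"],"pos",np.round(-R.T@np.array(c["tvec"]).ravel(),3),"fwd",np.round(R[2],2))
s=ctrl.get_state();print(s["time_s"],s["tcp_pos"],s["orientation"],s["force"],s["grip_width"],ctrl.tip_extent)
E
```

```text
pics
top [[475.2, 0.0, 304.2], [0.0, 475.2, 232.8], [0.0, 0.0, 1.0]] [-0.06142273  0.          0.          0.          0.        ] pos [ 3.93e-01 -1.00e-03  1.08e+00] fwd [ 0.21 -0.02 -0.98]
side [[484.9, 0.0, 324.1], [0.0, 484.9, 234.1], [0.0, 0.0, 1.0]] [0.04356362 0.         0.         0.         0.        ] pos [ 0.487 -0.869  0.73 ] fwd [ 0.11  0.82 -0.57]
0.1 [0.2205137  0.50360531 0.24620304] [ 2.04940210e-01  9.78774277e-01 -5.99502148e-04 -2.54208784e-04] [-0.06150819 -0.60990131  0.19025235] 0.0882679817149905 0.008
```

View pics/top0.png

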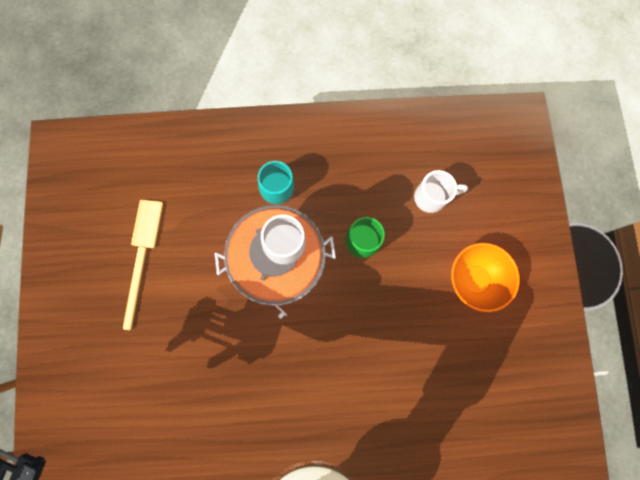

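View pics/side0.png

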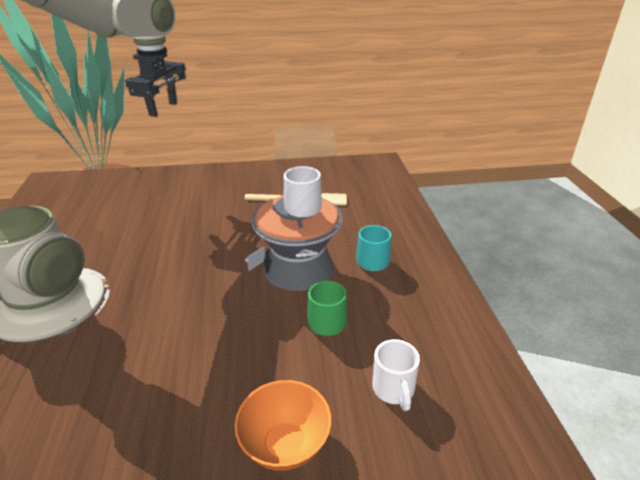

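The top view shows the jiko rim centred near px (275,255), with the grey sufuria mouth near (282,240) and the dark plate peeking out below it. The side view shows the sufuria at (302,192) on the plate. Next I'll enlarge both views to measure.

Run:
```python
import cv2,numpy as np
a=cv2.imread("pics/top0.png")[195:325,205:345]; b=cv2.imread("pics/side0.png")[155:285,235:375]
cv2.imwrite("pics/c0.png",np.hstack([cv2.resize(a,(400,372),interpolation=2),cv2.resize(b,(400,372),interpolation=2)]))
```

```text
(no output)
```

View pics/c0.png

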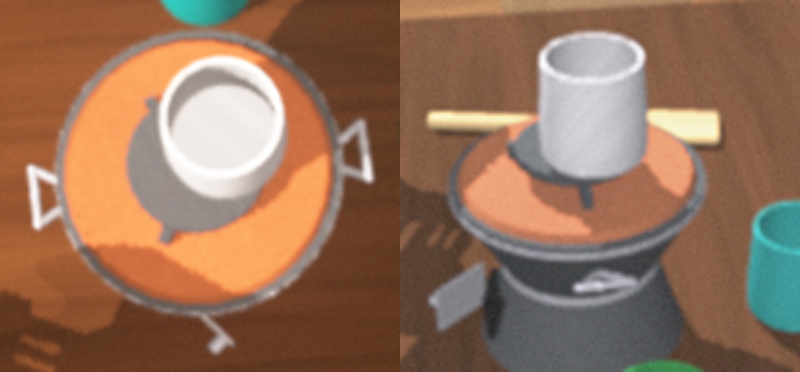

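The crops show the plate as a grey disc with its left and lower edge visible, and the sufuria offset to the far right. I'll fit circles of known radius at the known heights.

```bash
cat > h.py <<'E'
from cell import ctrl
import cv2,numpy as np
from scipy.optimize import least_squares
def cast(n,uv,z):
    c=ctrl.camera_info(n); R=cv2.Rodrigues(np.array(c["rvec"]))[0]; o=-R.T@np.array(c["tvec"]).ravel()
    p=cv2.undistortPoints(np.array(uv,float).reshape(-1,1,2),np.array(c["K"]),np.array(c["dist_coeffs"])).reshape(-1,2)
    d=np.c_[p,np.ones(len(p))]@R
    return (o+d*((z-o[2])/d[:,2])[:,None])[:,:2], o
def proj(n,P):
    c=ctrl.camera_info(n)
    return cv2.projectPoints(np.array(P,float).reshape(-1,1,3),np.array(c["rvec"]),np.array(c["tvec"]),np.array(c["K"]),np.array(c["dist_coeffs"]))[0].reshape(-1,2)
def circ(xy,r=None,x0=None):
    x0=list(xy.mean(0) if x0 is None else x0)+([] if r else [.05])
    f=lambda q:np.hypot(*(xy-q[:2]).T)-(r or q[2])
    s=least_squares(f,x0,loss="soft_l1",f_scale=.001); return s.x,np.sqrt(np.median(s.fun**2))
def masks(im):
    hsv=cv2.cvtColor(im,cv2.COLOR_RGB2HSV).astype(int)
    low=(hsv[...,1]<70)
    return low&(hsv[...,2]>155), low&(hsv[...,2]<=155), hsv
def big(m):
    cs=cv2.findContours(m.astype(np.uint8),cv2.RETR_EXTERNAL,cv2.CHAIN_APPROX_NONE)[0]
    return max(cs,key=cv2.contourArea).reshape(-1,2)
E
python3 - <<'E'
from h import *
im=cv2.imread("pics/top0.png")[...,::-1].copy()
hsv=cv2.cvtColor(im,cv2.COLOR_RGB2HSV)
for uv in [(282,240),(265,240),(282,262),(258,255),(270,270),(245,260),(245,290),(300,270),(227,262)]: print(uv,im[uv[1],uv[0]],hsv[uv[1],uv[0]])
roi=np.zeros(im.shape[:2],bool); roi[200:300,225:325]=1
org=(hsv[...,1]>110)&(hsv[...,0]<14)
# clay hull
yy,xx=np.mgrid[:480,:640]
non=(~org)&roi&(np.hypot(xx-275,yy-255)<44)
o=cv2.morphologyEx(non.astype(np.uint8),cv2.MORPH_OPEN,np.ones((7,7)))
c=big(o); print(cv2.boundingRect(c))
out=im.copy(); cv2.drawContours(out,[c.reshape(-1,1,2)],-1,(0,0,255),1)
# plate edge = contour points left/below
pl=c[(c[:,0]<262)&(c[:,1]>238)|(c[:,1]>266)&(c[:,0]<290)]
xy,_=cast("top",pl,.175); print("plate r48",circ(xy,.048,(.5,.07)),"free",circ(xy))
pot=(hsv[...,1]<60)&(hsv[...,2]>165)&roi&(np.hypot(xx-282,yy-240)<30)
pot=cv2.morphologyEx(pot.astype(np.uint8),cv2.MORPH_CLOSE,np.ones((9,9)))
c=big(pot); print(cv2.boundingRect(c))
rm=c[c[:,1]<238]
xy,_=cast("top",rm,.26); print("rim",circ(xy,.0375),"free",circ(xy))
cv2.drawContours(out,[c.reshape(-1,1,2)],-1,(0,255,0),1)
cv2.imwrite("pics/m0.png",cv2.resize(out[195:325,205:345,::-1],(646,600),interpolation=0))
E
```

```text
(282, 240) [241 235 233] [  8   8 241]
(265, 240) [225 212 207] [  8  20 225]
(282, 262) [235 228 224] [ 11  12 235]
(258, 255) [155 144 140] [  8  25 155]
(270, 270) [154 143 140] [  6  23 154]
(245, 260) [252 171 100] [ 14 154 252]
(245, 290) [158  88  57] [  9 163 158]
(300, 270) [251 166  98] [ 13 155 251]
(227, 262) [196 147 129] [  8  87 196]
(249, 214, 57, 62)
plate r48 (array([0.50101219, 0.10162183]), np.float64(0.01537471638159392)) free (array([0.5514848 , 0.04724177, 0.0467907 ]), np.float64(0.0004513087478240155))
(254, 215, 51, 50)
rim (array([0.56376434, 0.02610775]), np.float64(0.00042506659559280287)) free (array([0.56264302, 0.02622575, 0.03841632]), np.float64(0.0004178437869994987))
```

View pics/m0.png

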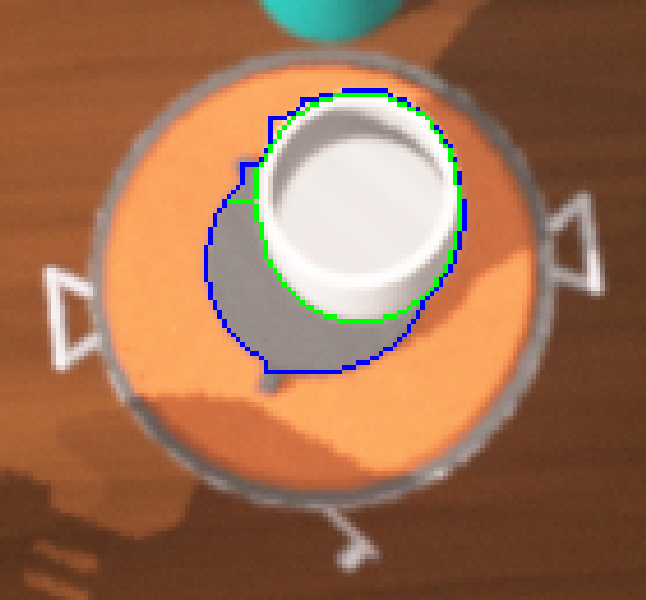

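```bash
cat >> h.py <<'E'
def measure(im):
    """plate centre, rim centre from top picture (arm out of the way)"""
    hsv=cv2.cvtColor(im,cv2.COLOR_RGB2HSV).astype(int); yy,xx=np.mgrid[:480,:640]
    near=np.hypot(xx-275,yy-255)<60
    pot=(hsv[...,1]<60)&(hsv[...,2]>175)&near&(yy<285)
    pot=cv2.morphologyEx(pot.astype(np.uint8),cv2.MORPH_OPEN,np.ones((5,5)))
    pot=cv2.morphologyEx(pot,cv2.MORPH_CLOSE,np.ones((11,11))); c=big(pot)
    x,y,w,h=cv2.boundingRect(c); rm=c[c[:,1]<y+.45*h]
    xy,_=cast("top",rm,.26); return circ(xy,.0380),circ(xy),(x,y,w,h)
E
python3 - <<'E'
from h import *
im=cv2.imread("pics/top0.png")[...,::-1].copy()
hsv=cv2.cvtColor(im,cv2.COLOR_RGB2HSV); yy,xx=np.mgrid[:480,:640]
non=~((hsv[...,1]>110)&(hsv[...,0]<14))&(np.hypot(xx-275,yy-255)<44)
c=big(cv2.morphologyEx(non.astype(np.uint8),cv2.MORPH_OPEN,np.ones((7,7))))
pl=c[(c[:,0]<262)&(c[:,1]>240)|(c[:,1]>266)&(c[:,0]<295)]
xy,_=cast("top",pl,.175); print("plate",circ(xy,.0473,(.55,.047)),circ(xy))
o=((hsv[...,1]>110)&(hsv[...,0]<20)&(hsv[...,2]>110)&(np.hypot(xx-275,yy-255)<49)).astype(np.uint8)
h=cv2.convexHull(big(o)).reshape(-1,2); xy,_=cast("top",h,.152); print("clay",circ(xy))
print(measure(im))
E
```

```text
plate (array([0.55195513, 0.04679358]), np.float64(0.00042415680387094103)) (array([0.55171298, 0.04697571, 0.04706636]), np.float64(0.00047225658112359564))
clay (array([0.55064151, 0.04730372, 0.09305981]), np.float64(0.00018766202982014045))
((array([0.55504899, 0.01856048]), np.float64(0.00431862626972189)), (array([0.56613491, 0.0188285 , 0.03086227]), np.float64(0.0019865441681637536)), (261, 215, 44, 50))
```

Request:
{"name": "send_rows", "arguments": {"commands": [0,0,-16,0.11,0,0,-16,0.11,0,0,-16,0.11,0,0,-16,0.11,0,0,-16,0.11,0,0,0,0.108,0,0,0,0], "jaw": 40}}

```text
time_s: 0.68
tcp_pos: [0.2207, 0.5038, 0.3272]
orientation: [0.512, 0.859, 0.0, 0.0]
force: [-0.8, 0.4, -0.2]
grip_width: 0.0435
gripper_force: 0.0
```

Request:
{"name": "send_rows", "arguments": {"commands": [-20,3.7,0,0,-33,3.7,0,0,-33,3.7,0,0,-33,3.7,0,0,-33,3.7,0,0,-33,3.7,0,0,-33,3.7,0,0,-33,3.7,0,0,-33,3.7,0,0,-33,3.7,0,0]}}

```text
time_s: 1.52
tcp_pos: [0.4055, 0.2418, 0.3261]
orientation: [0.509, 0.861, -0.001, -0.001]
force: [0.8, 0.3, 0.0]
grip_width: 0.0399
gripper_force: 0.0
```

Request:
{"name": "send_rows", "arguments": {"commands": [-33,3.7,0,0,-33,3.7,0,0,-33,3.7,0,0,-33,3.7,0,0,-33,3.7,0,0,-33,3.7,0,0,-33,3.7,0,0,-33,3.7,0,0,-33,3.7,0,0,-33,3.7,0,0]}}

```text
time_s: 2.35
tcp_pos: [0.5963, -0.03, 0.3258]
orientation: [0.509, 0.861, -0.0, -0.001]
force: [1.1, -0.2, 0.0]
grip_width: 0.0398
gripper_force: 0.0
```

Request:
{"name": "send_rows", "arguments": {"commands": [-12,0,0,0,0,0,0,0,0,0,0,0]}}

```text
time_s: 2.6
tcp_pos: [0.6011, -0.0387, 0.326]
orientation: [0.51, 0.86, -0.0, -0.001]
force: [0.5, 0.5, 0.1]
grip_width: 0.0398
gripper_force: 0.0
```

Request:
{"name": "send_rows", "arguments": {"commands": [0,-2.3,20,0,0,0,25,0,0,0,25,0,0,0,20,0,0,0,12,0,0,0,7,0,0,0,0,0,0,0,0,0]}}

```text
time_s: 3.27
tcp_pos: [0.5993, -0.0392, 0.2186]
orientation: [0.51, 0.86, 0.0, 0.0]
force: [0.3, -0.1, -0.3]
grip_width: 0.04
gripper_force: 0.0
```

Run:
```python
from h import *
s=ctrl.get_state(); print(s["tcp_pos"],s["force"])
a=ctrl.snapshot("top");b=ctrl.snapshot("side")
cv2.imwrite("pics/top1.png",a[...,::-1])
p=np.array(s["tcp_pos"])+[0,0,-.008]; print(proj("top",p),proj("side",p))
cv2.imwrite("pics/c1.png",np.hstack([cv2.resize(a[175:325,205:365,::-1],(400,375)),cv2.resize(b[135:285,225:385,::-1],(400,375))]))
```

```text
[ 0.59933834 -0.03920648  0.21862123] [ 0.26217101 -0.14154022 -0.2639365 ]
[[316.78906823 220.09002266]] [[323.63277225 210.02279625]]
```

View pics/c1.png

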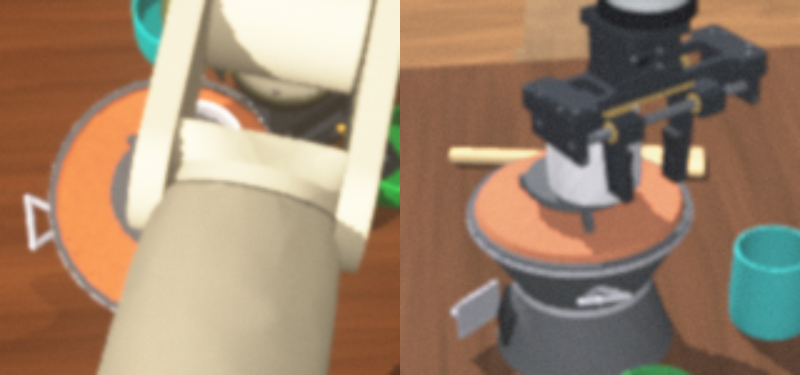

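The top view is now hidden by the arm. The side view shows both fingers low beside the pot, with the body clear above its rim. I'll approach slowly.

Request:
{"name": "send_rows", "arguments": {"commands": [6,0,1,0,6,0,0,0,5,0,0,0,3,0,0,0,2,0,0,0,1,0,0,0,0,0,0,0]}}

```text
time_s: 3.95
tcp_pos: [0.5884, -0.0198, 0.2168]
orientation: [0.51, 0.86, 0.0, 0.0]
force: [0.5, -0.7, -0.6]
grip_width: 0.0396
gripper_force: 0.0
```

Request:
{"name": "send_rows", "arguments": {"commands": [1,0,0,0,1,0,0,0,1,0,0,0,1,0,0,0]}}

```text
time_s: 4.28
tcp_pos: [0.5865, -0.0165, 0.2167]
orientation: [0.51, 0.86, -0.0, -0.0]
force: [-0.3, 0.8, 0.2]
grip_width: 0.0402
gripper_force: 0.0
```

Request:
{"name": "send_rows", "arguments": {"commands": [1,0,0,0,1,0,0,0,1,0,0,0,1,0,0,0]}}

```text
time_s: 4.62
tcp_pos: [0.5846, -0.013, 0.2168]
orientation: [0.51, 0.86, -0.0, 0.0]
force: [-0.2, -2.3, -0.2]
grip_width: 0.0397
gripper_force: 0.8
```

Contact came where predicted, with 2.3 N. I'll push gently for about 18 mm, then re-measure.

Request:
{"name": "send_rows", "arguments": {"commands": [1,0,0,0,1,0,0,0,1,0,0,0,1,0,0,0,1,0,0,0]}}

```text
time_s: 5.03
tcp_pos: [0.5823, -0.0086, 0.2168]
orientation: [0.51, 0.86, 0.0, 0.0]
force: [0.6, -1.6, 1.0]
grip_width: 0.04
gripper_force: 0.9
```

Request:
{"name": "send_rows", "arguments": {"commands": [1,0,0,0,1,0,0,0,1,0,0,0,1,0,0,0,1,0,0,0,1,0,0,0]}}

```text
time_s: 5.53
tcp_pos: [0.5793, -0.0032, 0.2168]
orientation: [0.51, 0.86, 0.0, 0.0]
force: [0.8, -2.4, -0.5]
grip_width: 0.0402
gripper_force: 1.0
```

Run:
```python
from h import *
print(ctrl.get_state()["force"])
b=ctrl.snapshot("side"); cv2.imwrite("pics/c2.png",cv2.resize(b[135:255,235:395,::-1],(640,480)))
```

```text
[ 0.79861943 -2.36844426 -0.46575306]
```

View pics/c2.png

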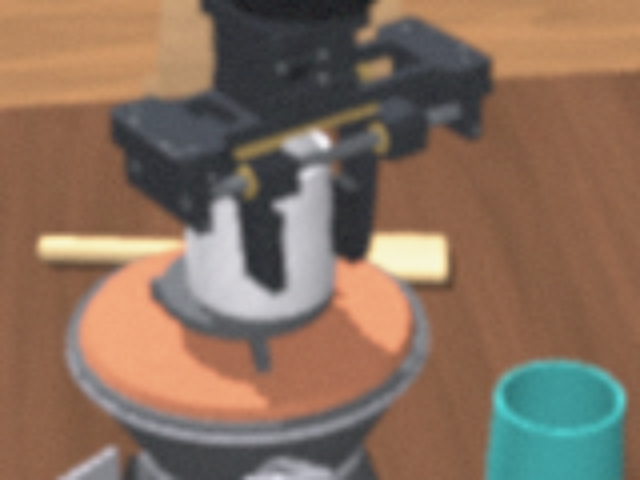

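The pot has slid along with the fingers, nearly upright, at about 2.5 N. About 12 mm remain, so I'll push on and back off to measure.

Request:
{"name": "send_rows", "arguments": {"commands": [1,0,0,0,1,0,0,0,1,0,0,0,1,0,0,0,1,0,0,0,1,0,0,0]}}

```text
time_s: 6.08
tcp_pos: [0.5764, 0.0021, 0.2167]
orientation: [0.51, 0.86, 0.0, -0.0]
force: [0.7, -2.5, 0.5]
grip_width: 0.04
gripper_force: 1.0
```

Request:
{"name": "send_rows", "arguments": {"commands": [1,0,0,0,1,0,0,0,1,0,0,0,1,0,0,0,1,0,0,0,0.5,0,0,0,0,0,0,0]}}

```text
time_s: 6.67
tcp_pos: [0.5738, 0.0069, 0.2168]
orientation: [0.51, 0.86, 0.0, -0.0]
force: [0.2, -1.5, 1.1]
grip_width: 0.0399
gripper_force: 0.7
```

Request:
{"name": "send_rows", "arguments": {"commands": [-2,0,0,0,-4,0,0,0,-8,0,0,0,-12,0,0,0,-12,0,0,0,0,0,-15,0,0,0,-25,0,0,0,-30,0,0,0,-30,0,0,0,-30,0]}}

```text
time_s: 7.5
tcp_pos: [0.5923, -0.0277, 0.3481]
orientation: [0.511, 0.86, -0.0, -0.0]
force: [-0.2, -0.4, 0.3]
grip_width: 0.0399
gripper_force: 0.0
```

Request:
{"name": "send_rows", "arguments": {"commands": [-30,20,-10,0,-35,20,0,0,-35,20,0,0,-35,20,0,0,-35,20,0,0,-35,20,0,0,0,0,0,0,0,0,0,0]}}

```text
time_s: 8.17
tcp_pos: [0.7547, -0.1415, 0.3334]
orientation: [0.511, 0.86, 0.004, 0.011]
force: [-1.4, 0.9, 1.5]
grip_width: 0.0402
gripper_force: 0.0
```

Run:
```python
from h import *
a=ctrl.snapshot("top");b=ctrl.snapshot("side")
cv2.imwrite("pics/top3.png",a[...,::-1]);cv2.imwrite("pics/side3.png",b[...,::-1])
cv2.imwrite("pics/c3.png",np.hstack([cv2.resize(a[185:325,205:345,::-1],(400,400)),cv2.resize(b[145:285,235:375,::-1],(400,400))]))
```

```text
(no output)
```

View pics/c3.png

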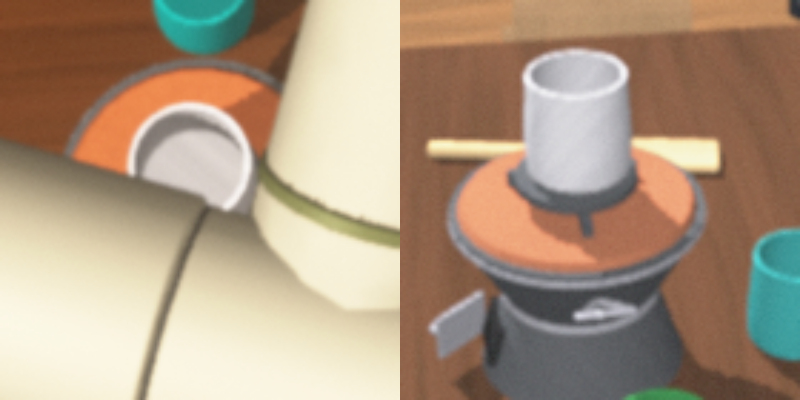

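The pot looks nearly centred, with plate showing on both sides in the side view. The arm half-covers the top view, but the rim's upper arc (about px 250–293, 221–250) is visible.

Run:
```python
from h import *
def arc(n,f,z,r,guess,angs,r0,r1):
    # strongest saturation/brightness drop along image rays from the guessed centre
    im=cv2.imread(f)[...,::-1].copy(); s=cv2.GaussianBlur(cv2.cvtColor(im,cv2.COLOR_RGB2HSV),(3,3),0)[...,1].astype(np.float32)
    g=proj(n,[[*guess,z]])[0]; pts=[]
    for a in angs:
        t=np.arange(0,1,.005); th=np.radians(a)
        P=np.array([[guess[0]+(r0+(r1-r0)*k)*np.cos(th),guess[1]+(r0+(r1-r0)*k)*np.sin(th),z] for k in t]); uv=proj(n,P).astype(np.float32)
        v=cv2.remap(s,uv[:,:1],uv[:,1:],1).ravel(); d=np.gradient(cv2.GaussianBlur(v[None],(21,1),0).ravel())
        pts.append(P[d.argmax(),:2])
    pts=np.array(pts); return np.round(circ(pts,r,guess)[0],4),np.round(circ(pts,None,guess)[0],4),round(circ(pts,r,guess)[1],5)
# angles: world heading, 0=+x (away from robot/up in top picture), 90=+y (left)
print("before rim top",arc("top","pics/top0.png",.26,.0375,(.563,.026),range(-70,90,5),.028,.048))
print("before plate top",arc("top","pics/top0.png",.175,.048,(.552,.047),[*range(70,125,4),*range(142,200,4)],.036,.060))
print("after rim top",arc("top","pics/top3.png",.26,.0375,(.552,.046),range(-50,80,5),.028,.048))
for g in((.552,.047),):
  print("side plate",arc("side","pics/side3.png",.175,.048,g,[*range(160,230,4),*range(-80,-40,4)],.040,.058))
  print("side plate0",arc("side","pics/side0.png",.175,.048,g,[*range(150,225,4),],.040,.058))
  print("side rim after",arc("side","pics/side3.png",.26,.0375,g,range(20,160,5),.03,.046))
  print("side rim0",arc("side","pics/side0.png",.26,.0375,(.563,.026),range(20,160,5),.03,.046))
```

```text
before rim top (array([0.5653, 0.0262]), array([0.5619, 0.0263, 0.0403]), np.float64(0.00035))
before plate top (array([0.5519, 0.046 ]), array([0.5508, 0.0472, 0.0468]), np.float64(0.00037))
after rim top (array([0.5551, 0.0461]), array([0.5536, 0.0458, 0.0387]), np.float64(0.00027))
side plate (array([0.5487, 0.0383]), array([0.5506, 0.0428, 0.0511]), np.float64(0.00152))
side plate0 (array([0.5478, 0.0426]), array([0.5384, 0.0426, 0.0398]), np.float64(0.00105))
side rim after (array([0.5526, 0.0511]), array([0.5525, 0.0489, 0.0392]), np.float64(0.00069))
side rim0 (array([0.5625, 0.0309]), array([0.5625, 0.0287, 0.0392]), np.float64(0.0008))
```

Request:
{"name": "send_rows", "arguments": {"commands": [-6,-25,0,0,-6,-33,0,0,-6,-33,0,0,-6,-33,0,0,-6,-33,0,0,-6,-33,0,0,-6,-33,0,0,-6,-33,0,0,-6,-33,0,0,-6,-33,0,0]}}

```text
time_s: 9.1
tcp_pos: [0.4999, -0.347, 0.3327]
orientation: [0.509, 0.86, 0.004, 0.015]
force: [0.5, -0.4, 0.7]
grip_width: 0.0398
gripper_force: 0.0
```

Request:
{"name": "send_rows", "arguments": {"commands": [-6,-33,0,0,-6,-33,0,0,-6,-33,0,0,-6,-33,0,0,-6,-20,0,0,0,0,0,0,0,0,0,0]}}

```text
time_s: 9.68
tcp_pos: [0.3819, -0.4461, 0.3292]
orientation: [0.51, 0.86, 0.003, 0.014]
force: [0.0, -0.8, -0.4]
grip_width: 0.0403
gripper_force: 0.0
```

Run:
```python
from h import *
a=ctrl.snapshot("top");b=ctrl.snapshot("side")
cv2.imwrite("pics/top4.png",a[...,::-1]);cv2.imwrite("pics/side4.png",b[...,::-1])
for c,z in((( .552,.047),.175),):
    P=[[c[0]+.048*np.cos(t),c[1]+.048*np.sin(t),z] for t in np.linspace(0,6.28,80)]
    f=4
    A=cv2.resize(a[185:325,210:340,::-1],None,fx=f,fy=f,interpolation=2); cv2.polylines(A,[np.int32((proj("top",P)-[210,185]+.5)*f)],1,(255,0,0),1)
cv2.imwrite("pics/c4.png",A)
```

```text
(no output)
```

View pics/c4.png

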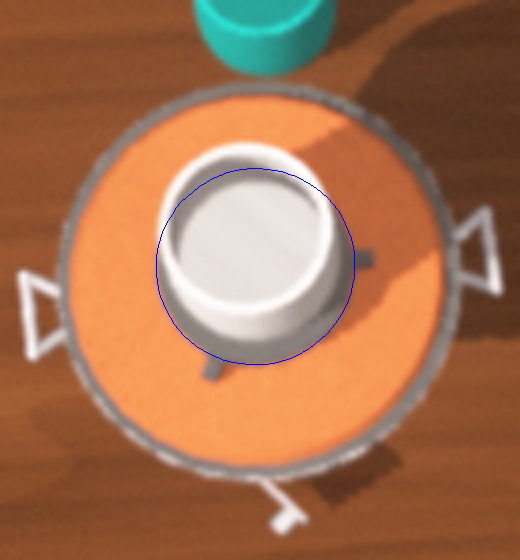

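The fitted plate circle matches the plate's visible edge all round, and the sufuria stands within it. One last numeric check of the clear view:

Run:
```python
from h import *
for f in("pics/top0.png","pics/top4.png"):
    im=cv2.imread(f)[...,::-1].copy(); hsv=cv2.cvtColor(im,cv2.COLOR_RGB2HSV); yy,xx=np.mgrid[:480,:640]
    pot=(hsv[...,1]<60)&(hsv[...,2]>165)&(np.hypot(xx-276,yy-243)<34)
    c=cv2.convexHull(big(cv2.morphologyEx(pot.astype(np.uint8),cv2.MORPH_CLOSE,np.ones((9,9))))).reshape(-1,2)
    y0=c[:,1].min(); xy,_=cast("top",c[c[:,1]<y0+24],.26); print(circ(xy,.0375),circ(xy))
```

```text
(array([0.56452919, 0.02554626]), np.float64(8.249672374658327e-05)) (array([0.56092309, 0.02711899, 0.04048714]), np.float64(0.000602928590178715))
(array([0.55452741, 0.04583051]), np.float64(0.0002261902149616559)) (array([0.55345868, 0.04585092, 0.03834469]), np.float64(0.00013858912724991313))
```

```bash
python3 -c "
from cell import ctrl
print(ctrl.sign_off())"
```

```text
the job is handed in; nothing more can be done
None
```

The job is handed in: the sufuria stands upright about 3 mm off the plate's centre by my camera measurement, pushed there in one slow two-fingertip nudge (wrist force readings up to about 2.6 N) rather than separate taps, with the arm clear of everything.

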